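# Clear the cutting board, then draw the mixing paddle out of the half-open bin

### The arm

A 7-joint arm with a two-finger parallel gripper is mounted at the origin on the work surface. World frame = base frame: x ahead of the robot, y to its left, z up, the work surface at z = 0. Lengths are in m, angles in degrees, forces in N, time in s.
With the tool pointing down it reaches from about 0.4 to 0.85 m from the base axis. Payload 4.4 kg.
Tool frame: the origin (TCP) lies between the finger pads; the fingertips stand 8 mm ahead of it and the grasp point (between the pads) lies 11 mm behind it; z points along the fingers, y is the direction in which the jaws open and shut (so a half turn about z gives the same grasp; the last joint's range is limited). The gripper opens to 94 mm and grips with 3 to 60 N. Pads are 16 mm wide; open, the fingers measure 119 mm over their backs; the gripper's body (75 mm by 177 mm) begins 78 mm behind the grasp point.
Start: joints at [61.146, 36.005, 2.206, 86.941, -1.547, 57.084, -1.146], TCP at [0.276, -0.589, 0.213] pointing down, gripper open.
Joint ranges: [-175.42, 175.42], [-21.48, 121.26], [-71.46, 75.88], [10.55, 141.38], [-63.04, 243.04], [13.31, 113.54], [-168.57, 168.57]. Speed limits (degrees/s): [147.25, 147.25, 180, 180, 180, 180, 180].

### API

Orientations are given as [roll, pitch, yaw] about the fixed x, y, z axes, in that order (R = Rz(yaw) Ry(pitch) Rx(roll)).
In Python, from plant import move_pose, move_l, goto_joints, grip, sleep, solve_ik, get_obs, grab_frame, Unreachable, finish_job gives the robot as it stands. Calls block until the motion is done:
- move_pose(position, orientation): joint-space move of the TCP to a pose.
- move_l(position, orientation=None, velocity=0.15, force_limit=None): straight line of the TCP; orientation=None keeps the orientation; velocity is the mean speed in m/s. With force_limit (N) it stops when the force on the tool has changed by that much, and returns True; else False.
- goto_joints(angles): joint-space move.
- grip(opening, effort=None): finger opening in m; effort is the grip in N (None keeps the last); returns when the fingers have stopped.
- sleep(seconds).
- solve_ik(position, orientation): joint angles nearest the present ones, or None.
- get_obs(): the state.
- grab_frame(name): name is "side" or "top" or "wrist"; returns a dict with "image" (384x512x3 uint8, red, green, blue), "vfov" (degrees; the focal length in pixels is half the picture's height over the tangent of half this angle, whatever the lens; pixels are square), "cx", "cy" (the principal point, pixels), "xyz" and "rotation" of the camera in the world; the wrist camera has in their place "tool_from_camera" (4x4, takes a point from camera to tool coordinates, whose origin is the TCP and whose axes are the flange's). Camera axes: x right, y down, z forward; pixel columns grow to the right and rows downward; lengths in m; the calibration is good to about 2 mm. A picture is of the moment at which its call begins: read the wrist's pose just before it. There is no depth.
A pose or a line that the arm cannot do raises Unreachable and nothing moves.
- finish_job(): hands the job in, once; it reports no verdict.
The state is a dict: "clock": time; "q": joint angles; "qd": joint speeds; "joint_torque": joint torques, N m; "position": TCP position; "tcp_rot": TCP orientation; "ft_force": force on the tool from outside, world axes, zero at the start; "torque": the same for the moment, N m; "grip_width": finger opening in m.
Only numpy, scipy, OpenCV 4.12 (cv2) and the standard library are available. Lean on these libraries where they do the work, as an engineer would, in place of code of your own. Each camera call takes 0.05 s, during which the arm holds its last target. There are 200 camera calls.

### The job

The cutting board leaning on the end of the ingredient bin is in the way: stand it upright on a long edge, fully down and about centred, in the free middle slot of the board rack, and let go of it. Then draw the wooden mixing paddle, tilted and handle end first, up through the open half of the bin's mouth without forcing it against the bin or its cover, and finish holding it still in the gripper, all of it well above the height of the cover and touching neither bin, rack nor board. Leave the two small boards, the oil bottle and the bowl of tomatoes where they are.

Things in the scene. Friction and masses are not known exactly. Their poses are not given: they have to be found in the camera images.
- bin: Grey plastic ingredient bin, fixed: 270 mm wide (x), 460 mm long (y); walls 5 mm, inner floor 12 mm and rim 132 mm above the counter; a flange stands 8 mm out all round the rim. Origin: centre of its underside. The +y half is closed by a fixed pale plastic cover with the hinged half folded flat on it, top 142 mm above the counter (a lip at the far end 154 mm). The -y half is open
- bin_mouth (a point): Centre of the open half of the bin's mouth, at rim height; axes as the bin. The clear opening is 260 mm wide (x) and 225 mm long (y): at +y it ends at the cover's hinge (a 10 mm barrel, its underside at rim height, 120 mm above the inner floor), at -y at the end wall
- paddle_mid (a point): Middle and balance point (to 10 mm) of the wooden paddle, 400 mm long, about 0.16 kg, flat on the bin's floor, blade under the cover. 12 mm above its underside; y runs along it, handle towards -y, z up. Straight handle 22 mm wide (x), 24 mm high, from y = -200 to 80 mm; the blade from there to 200 mm is 64 mm wide, 9 mm thick, flush with the underside
- paddle_handle_end (a point): Tip of the paddle's handle, 200 mm from its middle
- paddle_blade_end (a point): Tip of the paddle's blade, 200 mm from its middle the other way
- board_mid (a point): Centre of the white cutting board: 240 mm long (x), 15 mm thick (y), 200 mm high (z), about 0.66 kg. It stands on its long edge on the counter outside the bin's open end, leaning about 14 degrees against the rim, its upper edge about 60 mm above the rim. z points from its lower to its upper long edge
- rack: Steel wire board rack, fixed. Origin: centre of its underside. Four hoops of 8 mm wire stand 36 mm apart along y (y = -54, -18, 18, 54 mm), 188 mm wide along x, tops 109 mm above the counter; between them three slots, 28 mm clear. Boards stand in them thin way along y, on two bars at x = +-70 mm, tops 14 mm above the counter
- rack_slot (a point): Foot of the free middle slot of the rack, at the height of the bars (14 mm above the counter), half-way along the slot; axes as the rack. A small board stands in the slot at either side
- small_board_a: Small white cutting board 200 x 15 x 120 mm high standing in the slot at the rack's -y side; origin at the middle of its lower edge. Not to be disturbed
- small_board_b: Another, in the slot at the rack's +y side. Not to be disturbed
- oil_bottle: Green glass bottle, 60 mm across and 170 mm tall, origin at the centre of its underside. Not to be disturbed
- tomato_bowl: Steel bowl of tomatoes, 140 mm across, about 90 mm high with its heap, origin at the centre of its underside. Not to be disturbed
Things that resemble listed ones, but are neither listed nor needed, are in the scene too. What is shaped like the part that bears board_mid but purple or turquoise is not meant.

How it is judged (in metres and radians):
On the way, in this order (a step that is already met when the one before it is completed fails the run):
1. the cutting board stands upright in the middle slot, fully down, and has been let go (y of board_mid in the frame of rack between -0.03 and 0.03 m and x of board_mid in the frame of rack between -0.05 and 0.05 m and z of board_mid in the frame of rack below 0.122 m and angle between the z axis of board_mid and the z axis of rack, either way round below 0.26 rad and angle between the y axis of board_mid and the y axis of rack, either way round below 0.3 rad and contact force between the fingers and board below 0.2 N), for 0.3 s.
2. the paddle slants through the open half of the mouth: handle end above the rim, blade end still below it (height (world z) of paddle_handle_end above 0.15 m and height (world z) of paddle_blade_end below 0.125 m and y of paddle_blade_end in the frame of bin between -0.23 and 0.23 m), for 0.1 s.
At the end, for the whole second after the job is handed in: The board stands on a long edge in the middle slot, let go, fully down (8 mm), within 50 mm of the slot's middle and 15 degrees of upright; the paddle is held still in the fingers, both ends over 170 mm above the counter (28 mm over the cover), touching neither bin, rack nor board (all of step 1 and height (world z) of each of paddle_handle_end, paddle_blade_end above 0.17 m and linear speed of paddle below 0.03 m/s and contact force between the fingers and paddle above 1 N and contact force between paddle and bin below 0.1 N and contact force between paddle and rack below 0.1 N and contact force between paddle and board below 0.1 N); the arm keeps its last pose, push and grip.
It fails at once if the bin or its cover is struck or levered on (over 50 N) with the paddle (contact force between paddle and bin above 50 N).
It fails at once if a small board, the oil bottle or the tomato bowl is disturbed (moved over 30 mm) (distance of any of small_board_a, small_board_b, oil_bottle, tomato_bowl from where it was at the start of the episode above 0.03 m).
It also fails if it takes over 61 s, if anything falls off the work surface, if the arm or the gripper's body presses on something with over 40 N, if the wrist force passes 120 N, or if a joint passes its speed limit or range.

## Working session

There is one attempt and no reset: what is moved stays moved. The work goes in short steps, each a Python script; the robot and the scene stay as the last script left them, time stands still between calls to the robot, and variables do not carry over. Pictures are saved under pics/ and viewed, about 8 in all and at most 12, crops included, and the job is handed in when it is done.

```bash
ls; mkdir -p pics; cat > h.py <<'E'
import numpy as np, cv2
from plant import *
def snap(n,name):
    o=get_obs(); f=grab_frame(n); cv2.imwrite(f'pics/{name}.png',f['image'][:,:,::-1]); np.save(f'pics/{name}.npy',{'f':f,'o':o},allow_pickle=True); return f,o
def load(name):
    d=np.load(f'pics/{name}.npy',allow_pickle=True).item(); return d['f'],d['o']
E
python3 - <<'E'
from h import *
o=get_obs(); print(o)
for n in ('top','side','wrist'):
    f,_=snap(n,n+'0'); print(n,{k:v for k,v in f.items() if k!='image'})
a=np.hstack([cv2.imread('pics/top0.png'),cv2.imread('pics/side0.png')])
E
```

```text
pics
{'clock': 0.0, 'q': array([61.14599799, 36.05695605,  2.20192678, 86.9960562 , -1.54675394,
       57.08196671, -1.14511996]), 'qd': array([-0.07692224, -0.07508375, -0.08104503,  0.11489239,  0.05759918,
        0.06055387, -0.05359304]), 'joint_torque': array([ 4.64614936e-05, -5.49725604e+01,  1.14322565e+00, -1.86634684e+01,
       -5.22936846e-02,  2.36434804e-02,  1.47750620e-04]), 'position': array([ 0.27532269, -0.58809915,  0.21257575]), 'tcp_rot': array([-1.79894685e+02,  1.09976574e-03,  2.50853769e+01]), 'ft_force': array([ 0.42045401, -0.24581105, -0.11702523]), 'torque': array([-0.02932736, -0.00235697,  0.03516038]), 'grip_width': 0.09413543351444999}
top {'vfov': 43.959519805475516, 'cx': 259.7711933509683, 'cy': 194.7845144891742, 'xyz': array([2.35356673e-01, 5.53095116e-04, 1.70088007e+00]), 'rotation': array([-171.47034179,   -0.30962674,  -91.28313775])}
side {'vfov': 51.1407698287758, 'cx': 260.5092819701759, 'cy': 191.56411870890895, 'xyz': array([0.29628036, 0.74727045, 0.98507901]), 'rotation': array([-137.47162925,   -0.99253567, -163.63239364])}
wrist {'vfov': 60.55929979932291, 'cx': 255.52278468394118, 'cy': 184.90947734510536, 'tool_from_camera': array([[-1.07130120e-03, -9.68904653e-01, -2.47432061e-01,
         7.12935783e-02],
       [ 9.99999347e-01, -9.39728658e-04, -6.49847193e-04,
        -1.07320390e-03],
       [ 3.97120970e-04, -2.47432596e-01,  9.68905028e-01,
        -1.71474011e-01],
       [ 0.00000000e+00,  0.00000000e+00,  0.00000000e+00,
         1.00000000e+00]])}
```

View pics/top0.png

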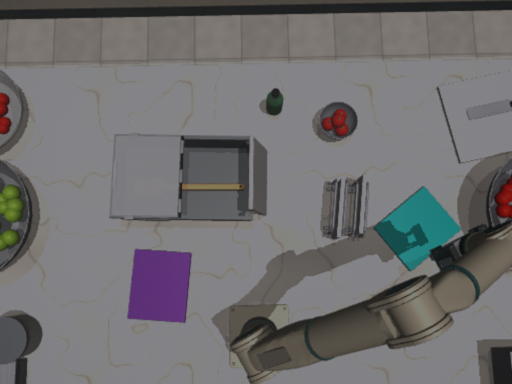

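View pics/side0.png

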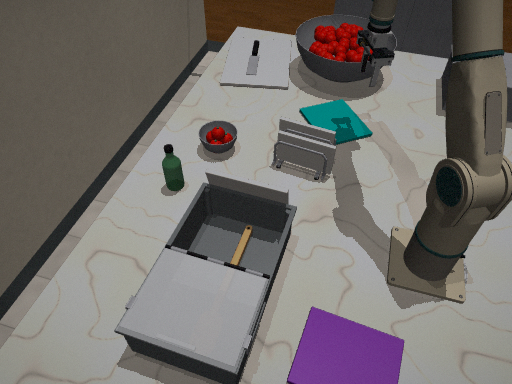

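Top view: bin at (110–255, 135–220), paddle handle (183–243, 187), leaning board at (251,177), and rack at (347,208), with a bottle at (275,102) and tomatoes at (338,121). What could be taken for the board:
- grey-white board on the bin's open end, (251,177)
- purple board, (160,285)
- turquoise board, (418,228)
- knife board, (490,115)
- rack's small boards, (335,208) and (358,208)

The first one fits the description. I'll check it with a close crop.

```bash
python3 - <<'E'
import cv2,numpy as np
a=cv2.imread('pics/top0.png')[125:245,105:380]; a=cv2.resize(a,None,fx=2.9,fy=2.5,interpolation=cv2.INTER_CUBIC)
b=cv2.imread('pics/side0.png')[115:275,165:345]
b=cv2.resize(b,None,fx=3.6,fy=3.6,interpolation=cv2.INTER_CUBIC)
cv2.imwrite('pics/c1.png',np.clip(a.astype(float)*1.6,0,255).astype('uint8'))
cv2.imwrite('pics/c2.png',np.clip(b.astype(float)*1.3,0,255).astype('uint8'))
E
```

```text
(no output)
```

View pics/c1.png

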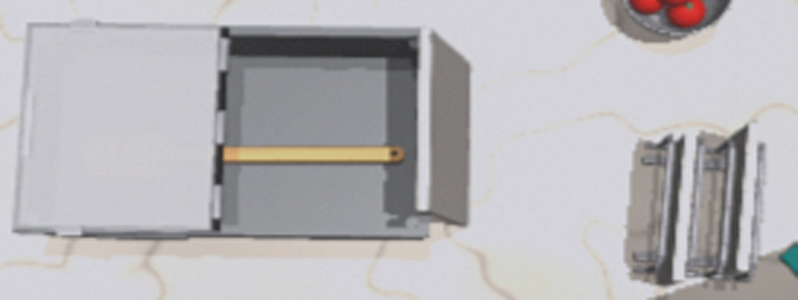

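View pics/c2.png

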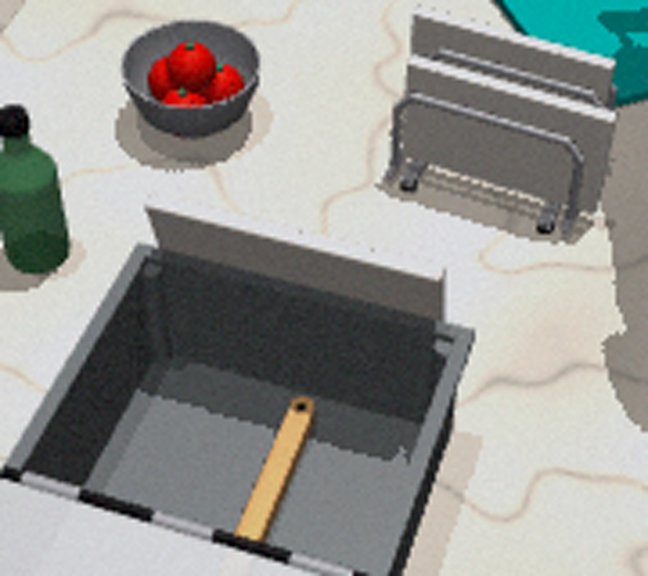

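Top crop: the white-edged board leans on the bin's open end, top edge (418–432, 28→213). The paddle tip is at (402,154). The small boards' top edges are at (687,135)-(680,280) and (755,125)-(745,285). Side crop: board's top edge (147,207)-(445,270), small boards (415,10)-(613,65) and (408,57)-(614,115), hinge line at the bottom. This confirms the choice; next I triangulate.

```bash
cat >> h.py <<'E'
from scipy.spatial.transform import Rotation as R
def ray(f,u,v,o=None):
    F=f['image'].shape[0]/2/np.tan(np.radians(f['vfov']/2))
    d=np.array([(u-f['cx'])/F,(v-f['cy'])/F,1.])
    if 'xyz' in f: c,M=np.array(f['xyz']),R.from_euler('xyz',f['rotation'],degrees=True).as_matrix()
    else:
        T=np.eye(4); T[:3,:3]=R.from_euler('xyz',o['tcp_rot'],degrees=True).as_matrix(); T[:3,3]=o['position']
        T=T@f['tool_from_camera']; c,M=T[:3,3],T[:3,:3]
    return c,M@d
def plane(f,u,v,z,o=None):
    c,d=ray(f,u,v,o); return c+d*(z-c[2])/d[2]
def tri(r1,r2):
    A=np.c_[r1[1],-r2[1]]; s=np.linalg.lstsq(A,r2[0]-r1[0],rcond=None)[0]
    p,q=r1[0]+s[0]*r1[1],r2[0]+s[1]*r2[1]; return (p+q)/2,np.linalg.norm(p-q)
E
python3 - <<'E'
from h import *
np.set_printoptions(precision=4,suppress=True)
t,_=load('top0'); s,_=load('side0')
T=lambda u,v:(105+(u+.5)/2.9-.5,125+(v+.5)/2.5-.5)
S=lambda u,v:(165+(u+.5)/3.6-.5,115+(v+.5)/3.6-.5)
for n,a,b,z in [('board top +x',(418,28),(147,207),.194),('board top -x',(418,211),(445,270),.194),
 ('a +x',(755,125),(415,10),.134),('a -x',(745,287),(613,65),.134),('b +x',(687,135),(408,57),.134),('b -x',(680,281),(614,115),.134),
 ('paddle end top',(403,154),(304,398),.036)]:
    print(n,*tri(ray(t,*T(*a)),ray(s,*S(*b))),plane(t,*T(*a),z),plane(s,*S(*b),z))
for n,p,z in [('bin -x-y',(428,237),.132),('bin -x+y',(13,232),.142),('bin +x+y',(28,24),.142),('hinge+x',(222,28),.142),('hinge-x',(216,230),.142),('rack',(655,155),.014)]: print(n,plane(t,*T(*p),z))
for n,p,z in [('bin -x-y',(474,328),.132),('bin+x-y',(140,246),.132),('paddle left',(236,537),.036),('paddle right',(270,543),.036)]: print('S',n,plane(s,*S(*p),z))
for n,p,z in [('pad end lo',(395,147),.036),('end hi',(395,161),.036),('pad h lo',(224,147),.036),('pad h hi',(224,160),.036)]: print('T',n,plane(t,*T(*p),z))
E
```

```text
board top +x [0.657  0.0188 0.1903] 0.0004400344101777754 [0.6562 0.0188 0.194 ] [0.6551 0.0222 0.194 ]
board top -x [0.4163 0.0233 0.1995] 0.0023530391370250618 [0.4157 0.0233 0.194 ] [0.4183 0.0182 0.194 ]
a +x [ 0.5349 -0.3692  0.1274] 0.006075577586152074 [ 0.5306 -0.3678  0.134 ] [ 0.5362 -0.3611  0.134 ]
a -x [ 0.3275 -0.3466  0.1252] 0.025551822644917475 [ 0.3142 -0.3445  0.134 ] [ 0.3398 -0.3361  0.134 ]
b +x [ 0.5213 -0.2881  0.1352] 0.005635356080849475 [ 0.5187 -0.2884  0.134 ] [ 0.5245 -0.2898  0.134 ]
b -x [ 0.3259 -0.272   0.1291] 0.0037725314640080962 [ 0.3237 -0.2711  0.134 ] [ 0.3276 -0.2664  0.134 ]
paddle end top [0.5196 0.0429 0.0292] 0.003988418532600857 [0.5165 0.0425 0.036 ] [0.5201 0.0478 0.036 ]
bin -x-y [0.3883 0.0135 0.132 ]
bin -x+y [0.4042 0.4832 0.142 ]
bin +x+y [0.6857 0.4727 0.142 ]
hinge+x [0.6754 0.2473 0.142 ]
hinge-x [0.4018 0.2535 0.142 ]
rack [ 0.512  -0.2694  0.014 ]
S bin -x-y [0.3917 0.0142 0.132 ]
S bin+x-y [0.6719 0.0091 0.132 ]
S paddle left [0.5295 0.1908 0.036 ]
S paddle right [0.503  0.1882 0.036 ]
T pad end lo [0.5268 0.0521 0.036 ]
T end hi [0.5066 0.0525 0.036 ]
T pad h lo [0.5312 0.2613 0.036 ]
T pad h hi [0.5125 0.2612 0.036 ]
```

```bash
python3 - <<'E'
from h import *
move_pose([0.44,-0.318,0.36],[180,0,-5])
f,o=snap('wrist','w1'); print(get_obs()['clock'],o['position'],o['tcp_rot'],o['q'])
cv2.imwrite('pics/w1b.png',cv2.convertScaleAbs(cv2.resize(cv2.imread('pics/w1.png'),(768,576),interpolation=cv2.INTER_CUBIC),alpha=1.3))
E
```

```text
1.5167 [ 0.43933322 -0.31889762  0.3596174 ] [ 1.79978729e+02  4.79237591e-02 -5.06421142e+00] [ 26.41229541  19.50951747   9.35885976  91.7294311   -3.2879809
  69.06378406 -58.64398204]
```

View pics/w1b.png

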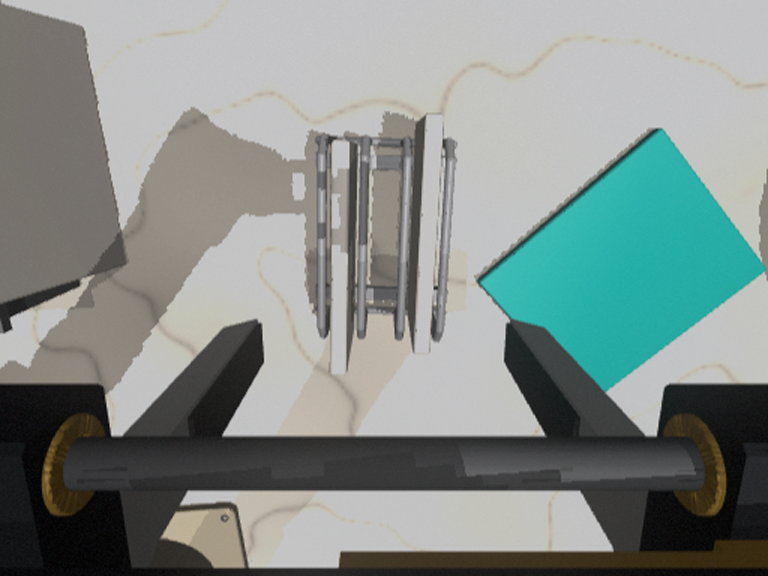

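The wrist view shows four hoops at u≈322, 364, 407 and 450 (top) to 323, 362, 400 and 439 (bottom), rows 143–335. Small board b is at (341,140)-(339,373) and a at (433,115)-(422,352). The middle slot is free.

```bash
python3 - <<'E'
from h import *
np.set_printoptions(precision=4,suppress=True)
f,o=load('w1'); W=lambda u,v:((u+.5)/1.5-.5,(v+.5)/1.5-.5)
P={}
for n,a,b,z in [('h1',(322,140),(323,335),.105),('h2',(364,141),(362,336),.105),('h3',(407,143),(400,336),.105),('h4',(450,146),(439,336),.105),('b',(341,140),(339,373),.134),('a',(433,115),(422,352),.134)]:
    p,q=plane(f,*W(*a),z,o),plane(f,*W(*b),z,o); d=p-q
    print(n,p[:2],q[:2],'mid',((p+q)/2)[:2],'len',np.linalg.norm(d),'yaw',np.degrees(np.arctan2(d[1],d[0])))
# masks of small boards' edges are close: also check bars z=.014
for r in [solve_ik([.5366,.013,.19],[166,0,-1]),solve_ik([.42,-.318,.19],[180,0,-5])]: print(r)
for y in (-90,90):
  for p,r in [([.518,.14,.022],[180,0,y]),([.518,.14,.12],[180-30 if 0 else 180,30 if y==90 else -30,y]),([.518,.14,.12],[180,-30 if y==90 else 30,y])]:
    q=solve_ik(p,r); print(y,r,R.from_euler('xyz',r,degrees=True).as_matrix()[:,2],q)
E
```

```text
h1 [ 0.5236 -0.2741] [ 0.352  -0.2543] mid [ 0.4378 -0.2642] len 0.17272778981813244 yaw -6.596129837010595
h2 [ 0.5196 -0.3089] [ 0.3478 -0.2899] mid [ 0.4337 -0.2994] len 0.17288339332504202 yaw -6.298826109223647
h3 [ 0.5148 -0.3444] [ 0.3447 -0.3247] mid [ 0.4298 -0.3346] len 0.17129727031818873 yaw -6.601872385010924
h4 [ 0.5092 -0.38  ] [ 0.3415 -0.3604] mid [ 0.4253 -0.3702] len 0.16888355042285375 yaw -6.640074007143826
b [ 0.5213 -0.2922] [ 0.3264 -0.2688] mid [ 0.4238 -0.2805] len 0.1963632696648586 yaw -6.863045641431197
a [ 0.5334 -0.3645] [ 0.3396 -0.3424] mid [ 0.4365 -0.3535] len 0.19506372909753392 yaw -6.491494729159062
[ -16.5244   30.1248    4.2613  105.7209   15.3393   48.6404 -114.3875]
[ 28.5911  27.8587   7.9742 108.2659  -5.3326  44.229  -55.5225]
-90 [180, 0, -90] [-0. -0. -1.] [ -44.8647   52.7856   44.1151  113.9969  -60.0046   39.7985 -141.3957]
-90 [180, -30, -90] [-0.    -0.5   -0.866] [ -1.543   57.2973 -60.786   99.1976  60.8879  90.3685  95.8865]
-90 [180, 30, -90] [-0.     0.5   -0.866] [  -0.2055   37.922     2.9454  114.7392  -52.2965   41.7424 -133.5207]
90 [180, 0, 90] [ 0. -0. -1.] [ -6.0029  44.6874 -18.5817 112.8881  29.5221  27.05   -46.2084]
90 [180, 30, 90] [ 0.    -0.5   -0.866] [-26.2068  43.6044 -13.7274  99.9594  37.1342  63.3567 -62.5966]
90 [180, -30, 90] [ 0.     0.5   -0.866] [ 15.8707  39.2296 -21.2668 114.2607 -32.6382  32.2693  27.5157]
```

```bash
python3 - <<'E'
from h import *
o=[166,0,-1.4]; zb=np.array([0,np.sin(np.radians(14)),np.cos(np.radians(14))])
p=np.array([.5366,.0057,.1638])
move_pose(p+zb*.14,o)
print(move_l(p+zb*.05,velocity=.2), move_l(p,velocity=.1,force_limit=8))
print(get_obs()['position'])
grip(.03,15); grip(0,45); s=get_obs(); print(s['grip_width'],s['ft_force'],s['clock'])
move_l(p+[0,-.02,.02],velocity=.1)
move_l([.5366,-.06,.37],[180,0,-1.4],velocity=.2)
s=get_obs(); print(s['grip_width'],s['ft_force'],s['clock'])
snap('side','s2'); snap('top','t2')
a=cv2.imread('pics/s2.png')[60:300,120:440]
cv2.imwrite('pics/s2b.png',cv2.convertScaleAbs(cv2.resize(a,None,fx=2.4,fy=2.4,interpolation=cv2.INTER_CUBIC),alpha=1.3))
E
```

```text
False False
[0.53723494 0.00604179 0.16444704]
0.014399423474310225 [-1.02014095  1.07161123 -2.3470386 ] 5.6417
0.01481355947496322 [ 0.36502347 -0.33353673 -6.75470264] 7.1833
```

View pics/s2b.png

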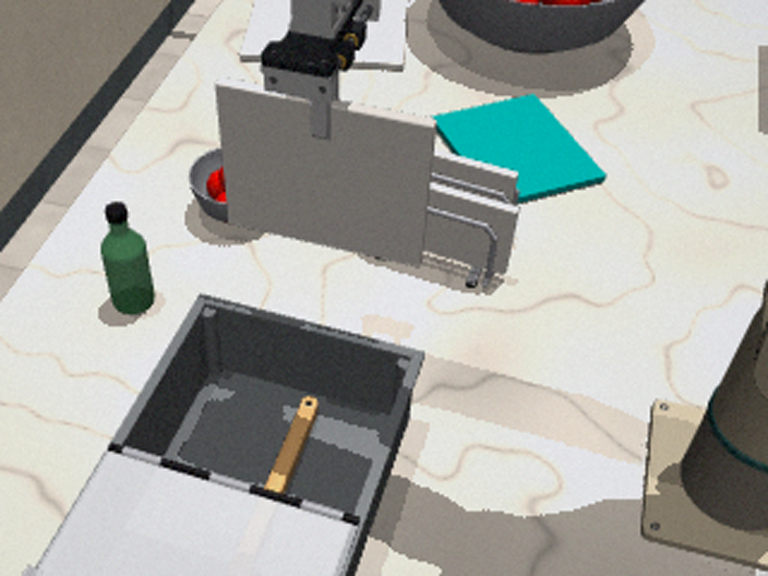

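The board hangs level and centred in the fingers: edges (218–435, 80–264), finger at 320. I check its tilt from its edges, then place it.

```bash
python3 - <<'E'
from h import *
np.set_printoptions(precision=4,suppress=True)
f,_=load('s2')
for u,v,x in [(434,116,.4166),(421,265,.4166),(218,82,.6566),(228,227,.6566)]:
    c,d=ray(f,120+(u+.5)/2.4-.5,60+(v+.5)/2.4-.5); print(c+d*(x-c[0])/d[0])
move_pose([.432,-.317,.37],[180,0,-6.5])
move_l([.432,-.317,.32],velocity=.2)
print(get_obs()['position'],get_obs()['tcp_rot'])
print(move_l([.432,-.317,.20],velocity=.08,force_limit=6)); s=get_obs(); print(s['position'],s['ft_force'],s['clock'])
f,o=snap('wrist','w3'); snap('side','s3')
a=cv2.imread('pics/s3.png')[60:220,180:400]
cv2.imwrite('pics/s3b.png',cv2.convertScaleAbs(cv2.resize(a,None,fx=3.5,fy=3.5,interpolation=cv2.INTER_CUBIC),alpha=1.3))
E
```

```text
[ 0.4166 -0.0293  0.4267]
[ 0.4166 -0.0544  0.2001]
[ 0.6566 -0.0621  0.3954]
[ 0.6566 -0.0543  0.1944]
[ 0.433  -0.3155  0.32  ] [-179.9414    0.0339   -6.339 ]
False
[ 0.4323 -0.3172  0.2005] [ 0.7214 -0.0443 -6.6009] 10.4083
```

View pics/s3b.png

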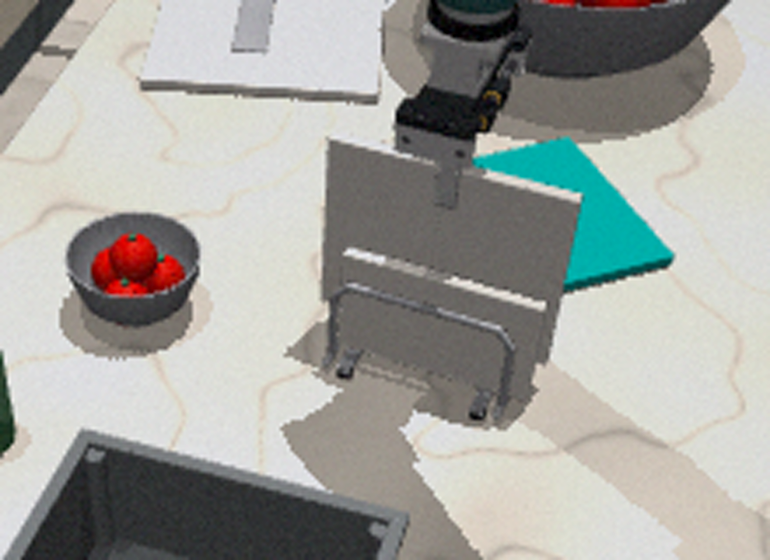

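The board (top edge (330,140)-(580,198)) is down in the slot behind small board b, with no contact force and nothing displaced. I lower it to contact, release, and check.

```bash
python3 - <<'E'
from h import *
print(move_l([.432,-.317,.172],velocity=.03,force_limit=6)); s=get_obs(); print(s['position'],s['ft_force'],s['clock'])
grip(.04,20); sleep(.2); print(get_obs()['grip_width'])
move_l([.432,-.317,.32],velocity=.2)
snap('side','s4'); snap('top','t4'); f,o=snap('wrist','w4'); print(o['clock'])
a=cv2.imread('pics/s4.png')[60:220,200:360]; b=cv2.imread('pics/w4.png')[0:300,100:400]
k=lambda i:cv2.convertScaleAbs(cv2.resize(i,(400,400),interpolation=cv2.INTER_CUBIC),alpha=1.3)
cv2.imwrite('pics/c4.png',np.hstack([k(a),k(b)]))
E
```

```text
True
[ 0.4315707  -0.31684134  0.1804332 ] [-1.23025688  0.41974175  2.8771565 ] 11.1667
0.04001653314057014
12.9167
```

View pics/c4.png

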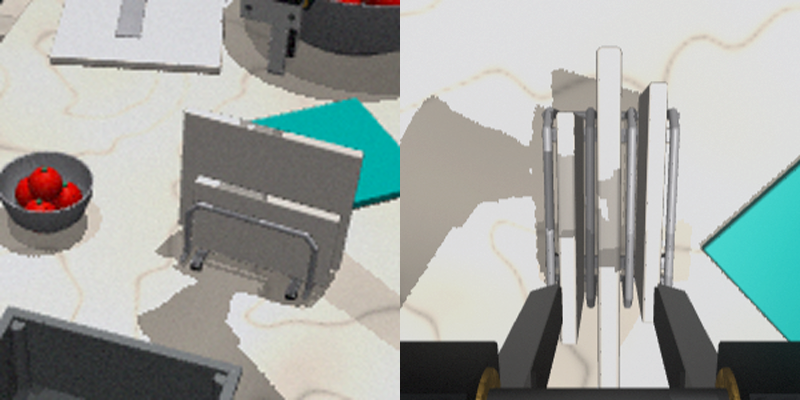

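Contact came at TCP z 0.1804 (0.181 expected), so the board is fully down. It is upright and centred between hoops 2 and 3. Now I measure the paddle from the wrist camera with a wood mask.

```bash
python3 - <<'E'
from h import *
np.set_printoptions(precision=4,suppress=True)
grip(.06)
move_pose([.518,.15,.25],[180,0,90])
f,o=snap('wrist','w5'); print(o['position'],o['tcp_rot'],o['clock'],o['q'])
h=cv2.cvtColor(f['image'],cv2.COLOR_RGB2HSV); m=cv2.inRange(h,(10,90,60),(28,255,255))
n,l,st,c=cv2.connectedComponentsWithStats(m); print(st[1:][st[1:,4]>60])
w=f['image'].copy(); w[m>0]=(0,255,0)
cv2.imwrite('pics/w5b.png',cv2.convertScaleAbs(np.hstack([f['image'],w])[:,:,::-1],alpha=1.2)); 
cv2.imwrite('pics/w5b.png',cv2.resize(cv2.imread('pics/w5b.png'),(800,300)))
# columns/rows of largest blobs -> floor points (handle top z=.036)
i=[k for k in range(1,n) if st[k,4]>60]
for k in i:
    ys,xs=np.where(l==k)
    for r in np.linspace(ys.min()+2,ys.max()-2,6).astype(int):
        x=xs[ys==r]; p,q=plane(f,x.min()-.5,r,.036,o),plane(f,x.max()+.5,r,.036,o); print(k,r,(p+q)[:2]/2,np.linalg.norm(p-q))
E
```

```text
[0.5186 0.1482 0.25  ] [179.9852   0.0658  89.8182] 15.2417 [  0.31    26.5103 -28.2871 101.5022  14.9129  55.7195 -34.1202]
[[ 248   67   21  178 2499]
 [ 251  209    8   26   98]
 [ 108  276   28   68  947]
 [ 376  276   28   68  941]
 [ 140  360  372   19 4713]]
1 69 [0.5221 0.2548] 0.021082256023658142
1 103 [0.5214 0.2182] 0.020470114521353215
1 138 [0.5202 0.1786] 0.021008750621728033
1 172 [0.5195 0.138 ] 0.02036209288964209
1 207 [0.5181 0.094 ] 0.020927201766272042
1 242 [0.5205 0.0474] 0.008863088804349148
3 211 [0.515  0.0888] 0.00246985121156647
3 215 [0.5156 0.0836] 0.006194341615942047
3 219 [0.5137 0.0784] 0.0024856672059811596
3 223 [0.5168 0.0731] 0.0062341488514792145
3 227 [0.5168 0.0677] 0.006254241539385947
3 232 [0.5149 0.061 ] 0.00502362396364981
5 278 [ 0.3475 -0.0025] 0.01565112530696776
5 290 [ 0.3437 -0.0201] 0.030303454465456688
5 303 [ 0.3284 -0.0395] 0.011990024796657223
5 315 [ 0.3243 -0.0579] 0.013460846811531724
5 328 [ 0.3309 -0.0782] 0.031313157451951706
5 341 [ 0.3252 -0.099 ] 0.016525657639317733
6 278 [ 0.6867 -0.004 ] 0.015655754789578147
6 290 [ 0.691  -0.0216] 0.02899469073523119
6 303 [ 0.7055 -0.0412] 0.014659294205569065
6 315 [ 0.7094 -0.0596] 0.01346536721700239
6 328 [ 0.7026 -0.0799] 0.03132330941639706
6 341 [ 0.7081 -0.1007] 0.016531176467042295
7 362 [ 0.7917 -0.1357] 0.15723181899094082
7 364 [ 0.7935 -0.1391] 0.1603297027013307
7 367 [ 0.795  -0.1442] 0.1649974460908203
7 370 [ 0.6176 -0.1485] 0.5217175540615505
7 373 [ 0.6171 -0.1536] 0.5245643608059671
7 376 [ 0.616  -0.1588] 0.5288481139265206
```

View pics/w5b.png

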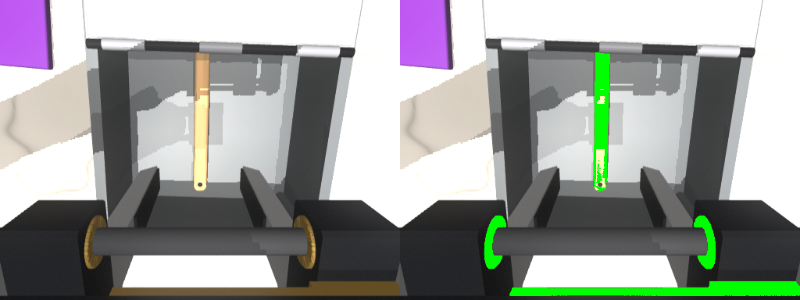

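The handle axis is consistent with the top view: x≈0.5181+0.025(y−0.094), width 21 mm, tip at y≈0.0435. The hinge edge is clear. I plan the tilt path and check IK first.

```bash
cat > pad.py <<'E'
from h import *
L,h=.2835,.010
def pose(th,yb,zb):
    t=np.radians(th); y=yb-L*np.cos(t)+h*np.sin(t); z=zb+L*np.sin(t)+h*np.cos(t)
    return [.5181+.0249*(y-.094),y,z],[180,th,88.6]
W=[(5,.4435,.014),(10,.44,.016),(15,.43,.018),(20,.415,.020),(25,.385,.020),(30,.355,.020)]
U=[(30,.208,.105),(30,.208,.29)]
E
python3 - <<'E'
from pad import *
for w in [(0,.4435,.012)]+W+U: print(w,np.round(pose(*w)[0],3),np.round(solve_ik(*pose(*w)),1))
p,o=pose(0,.4435,.012)
move_l([p[0],p[1],.12],o,velocity=.15)
print(move_l([p[0],p[1],.023],o,velocity=.06,force_limit=6)); s=get_obs(); print(s['position'],s['tcp_rot'],s['ft_force'])
grip(.03,15); grip(0,60); s=get_obs(); print(s['grip_width'],s['ft_force'],s['clock'])
E
```

```text
(0, 0.4435, 0.012) [0.52  0.16  0.022] [ -8.6  44.9 -17.6 111.8  27.6  27.4 -47.6]
(5, 0.4435, 0.014) [0.52  0.162 0.049] [-12.   42.9 -17.5 109.4  29.4  34.9 -51.8]
(10, 0.44, 0.016) [0.52  0.163 0.075] [-15.1  41.5 -17.5 106.8  30.6  42.5 -54.8]
(15, 0.43, 0.018) [0.52  0.159 0.101] [-17.8  40.5 -17.2 104.3  31.6  49.7 -56.7]
(20, 0.415, 0.02) [0.52  0.152 0.126] [-20.3  39.9 -16.5 101.9  32.5  56.5 -57.9]
(25, 0.385, 0.02) [0.519 0.132 0.149] [-21.9  39.2 -15.3 100.8  33.9  61.9 -58.4]
(30, 0.355, 0.02) [0.519 0.114 0.17 ] [-23.6  39.  -14.   99.6  35.3  67.  -58.7]
(30, 0.208, 0.105) [ 0.515 -0.033  0.255] [ -9.   28.1 -15.  104.7  37.4  67.2 -45.3]
(30, 0.208, 0.29) [ 0.515 -0.033  0.44 ] [ -5.4  19.  -19.7  88.   32.9  89.1 -31.3]
False
[0.51999728 0.16003317 0.02331903] [ 1.79965243e+02 -1.10884909e-02  8.85973793e+01] [0.5349067  0.42358039 0.49607766]
0.021798403051396992 [ 1.10881747 -0.14073357  0.33275512] 19.025
```

Gripped at 21.8 mm, which matches the 22 mm handle. Now I tilt it, watching the force.

```bash
python3 - <<'E'
from pad import *
for w in W:
    r=move_l(*pose(*w),velocity=.07,force_limit=12); s=get_obs(); print(w,r,np.round(s['position'],4),np.round(s['ft_force'],2),np.round(s['torque'],3),round(s['grip_width'],4),round(s['clock'],2))
    if r: break
sleep(.2)
snap('side','s6'); snap('top','t6')
a=cv2.imread('pics/s6.png')[90:384,110:410]; b=cv2.imread('pics/t6.png')[110:250,90:290]
cv2.imwrite('pics/c6.png',cv2.convertScaleAbs(np.hstack([cv2.resize(a,(400,392)),cv2.resize(b,(400,392))]),alpha=1.4))
E
```

```text
(5, 0.4435, 0.014) False [0.5194 0.1617 0.0484] [-0.29  0.54 -2.28] [-0.07  -0.086 -0.016] 0.0217 19.54
(10, 0.44, 0.016) False [0.5194 0.1618 0.0746] [ 0.02 -0.05 -1.25] [ 0.009 -0.021  0.01 ] 0.0216 20.07
(15, 0.43, 0.018) False [0.5194 0.1581 0.1006] [ 0.23  0.11 -1.53] [ 0.163 -0.038  0.058] 0.0215 20.59
(20, 0.415, 0.02) False [0.5193 0.1517 0.126 ] [-0.92  0.08 -1.87] [ 0.3   -0.113  0.032] 0.0217 21.12
(25, 0.385, 0.02) False [0.5189 0.1323 0.1486] [ 0.57  0.33 -1.94] [ 0.379 -0.068  0.035] 0.0215 21.69
(30, 0.355, 0.02) False [0.5185 0.1147 0.1702] [ 0.04 -0.24 -0.65] [ 0.463 -0.101 -0.005] 0.0213 22.24
```

View pics/c6.png

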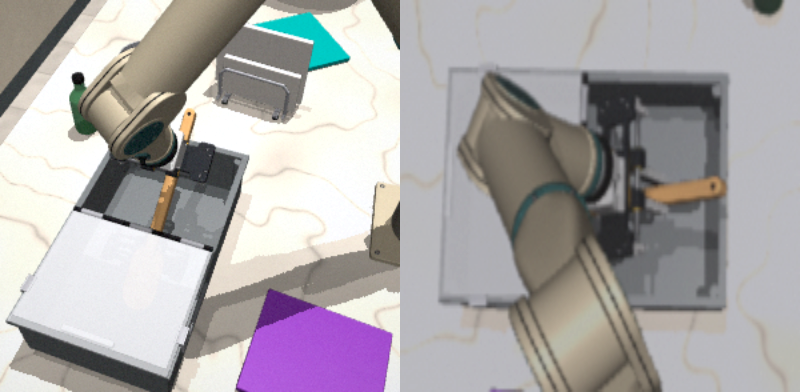

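The paddle slants through the open half: handle tip at side crop (188,112) and top crop (715,187), out over the end wall, clear of the hinge, with negligible force. I check the tip by triangulation, then draw it along its axis and up.

```bash
python3 - <<'E'
from pad import *
s,_=load('s6'); t,_=load('t6')
print(tri(ray(s,251,174),ray(t,247.5,176.8)),'expected y~.015 z~.23')
for w in U:
    r=move_l(*pose(*w),velocity=.08,force_limit=12); o=get_obs(); print(w,r,np.round(o['position'],4),np.round(o['ft_force'],2),round(o['grip_width'],4),round(o['clock'],2))
    if r: break
sleep(.5); snap('side','s7'); snap('top','t7')
a=cv2.imread('pics/s7.png')[0:300,110:410]; b=cv2.imread('pics/t7.png')[70:270,170:370]
cv2.imwrite('pics/c7.png',cv2.convertScaleAbs(np.hstack([cv2.resize(a,(400,400)),cv2.resize(b,(400,400))]),alpha=1.4))
E
```

```text
(array([0.51743609, 0.02536651, 0.22942692]), np.float64(0.007123046939188527)) expected y~.015 z~.23
(30, 0.208, 0.105) False [ 0.515  -0.0321  0.2552] [-0.06 -0.96 -1.35] 0.0217 24.82
(30, 0.208, 0.29) False [ 0.5148 -0.0326  0.4402] [-0.18  0.41 -2.35] 0.0212 27.27
```

View pics/c7.png

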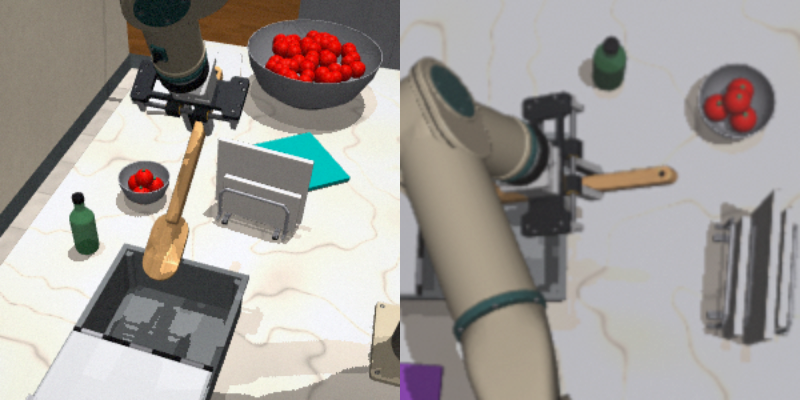

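The paddle is held above the bin: blade end at side crop (160,277), handle tip at top crop (675,175), board standing in the rack. I check the blade height and then hand in.

```bash
python3 - <<'E'
from pad import *
s,_=load('s7')
c,d=ray(s,110+160*.75,277*.75); y=.208; print('blade end',c+d*(y-c[1])/d[1],'expect z .29')
o=get_obs(); print(o['grip_width'],np.abs(o['qd']).max(),o['clock'])
p=c+d*(y-c[1])/d[1]
if p[2]>.22: finish_job(); print('handed in')
E
```

```text
blade end [0.51324784 0.208      0.2998208 ] expect z .29
0.021364681801833298 0.07857142212798109 27.875
the job is handed in; nothing more can be done
handed in
```

I stood the white cutting board upright in the rack's middle slot and let it go. I then tilted the paddle to 30°, drew it handle first through the open half of the bin's mouth, and handed the job in at about 28 s, still holding it. No verdict is reported.

Last checks:
- **Board:** it met the slot bars at TCP z 0.1804 m (0.181 expected), so it is fully down. It stood upright and about centred in the pictures taken after I let go.
- **Paddle:** the grip was steady at 21.4 mm on the 22 mm handle, the arm was still, and wrist forces stayed under about 3 N during the draw. The blade end measured about 0.30 m high (0.29 expected), and the handle end is higher still.
- **Other things:** the small boards, bottle and bowl looked undisturbed in the pictures; I did not measure their positions again.
- **Disagreements:** after tilting, the handle tip triangulated about 10 mm off its expected y, with a 7 mm gap between the two rays. I put this down to coarse pixel reading. An earlier tilt check on the held board also scattered by about 30 mm at one corner. I ignored it because the other corners agreed.

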